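# Scan the label on the pill organiser

## Robot

A 7-joint arm with a two-finger parallel gripper is mounted at the origin on the work surface. World frame = base frame: x ahead of the robot, y to its left, z up, the work surface at z = 0. Lengths are in m, angles in rad, forces in N, time in s.
With the tool pointing down it reaches from about 0.425 to 0.925 m from the base axis. Payload 6.8 kg.
Tool frame: the origin (TCP) lies between the finger pads; the fingertips stand r.tcp_to_tips ahead of it and the grasp point (between the pads) is the TCP (r.tcp_to_tips is the distance from the TCP to the fingertips, in m); z points along the fingers, y is the line along which they close (so a half turn about z gives the same grasp; the last joint's range is limited). The gripper opens to 85 mm and grips with 20 to 120 N. Pads are 22 mm wide; open, the fingers measure 114 mm over their backs; the gripper's body (76 mm by 85 mm) begins 54 mm behind the grasp point. The pads swing forward as they close: fully open they stand 13 mm farther back than shut.
Start: joints at [1.168, 0.477, 0.022, 1.555, -0.011, 1.109, -0.083], TCP at [0.196, -0.646, 0.25] pointing down, gripper open.
Joint ranges: [-2.96, 2.96], [-0.34, 2.1], [-1.41, 1.46], [0.24, 2.44], [-1.37, 4.51], [0.17, 1.92], [-2.96, 2.96]. Speed limits (rad/s): [2.39, 2.39, 3.14, 3.14, 3.14, 3.14, 3.14].

## Interface

Orientations are given as a rotation vector (axis times angle).
In Python, from bench import r gives the robot as it stands.
- The arm moves only by the tool servo_tool, never from a script. Its argument "commands" is a list of rows, each a list of 2 entries, a list of its own where there are three numbers: the shift along the tool's x, y, z normalised to -1 to 1, where 1 is 250 mm, then the turn, a rotation vector about the tool's x, y, z normalised to -1 to 1, where 1 is 90 degrees. In form: [[[dx, dy, dz], [ax, ay, az]], ...]. A call has 1 to 20 rows; each row is the pose to reach, as a shift and turn from the pose commanded when the call began, along the tool's axes at that moment; what a row does not reach only later rows make up. A row lasts 1/10 s, in which the tool goes at most 50 mm and 8.59 degrees, less where a joint would pass 70% of its speed; a pose out of reach is approached as far as the arm can. A call with a number of a shift or a turn outside -1 to 1 is refused whole. A call with a gripper value outside its range is refused whole. "claw" is the closure, from 0 (fully open) to 1 (shut), set as the call begins (left out, the last holds). The fingers move at their own pace and stop on an object; "squeeze" is the grip in N (left out, the last holds). Time passes only in rows, so rows that repeat a pose let the fingers close. It gives the time, the measured TCP pose, the force, the opening and the grip force at its end, in the units of the state.
- r.get_obs(): the state, without advancing time (a new reading comes with each control period).
- r.grab_frame(name): name is "scene" or "top"; returns (picture, depth): 400x640x3 uint8, red, green, blue; 400x640 float32, m along the optical axis (not along the pixel's ray), 0 where there is no reading.
- r.camera_model(name): a dict with "fx", "fy", "cx", "cy" (pixels), "extrinsics" (4x4, takes a point from camera to world coordinates). Camera axes: x right, y down, z forward; pixel columns grow to the right and rows downward; lengths in m; the calibration is good to about 2 mm. A picture is of the moment at which its call begins. camera_model takes no time and is no camera call.
- r.hand_in(): hands the job in; it is judged then, once.
Trained networks look in the newest picture that a camera, given by its name, has taken for a name from the list of things; names that differ only in an ending like _2 or _b are one class to them, and where a whole thing is asked for, a point or a joint stands for the part that bears it (a point fixed in the world has none). Each returns a list of dicts, best first, with "confidence" (0 to 1); they miss things now and then, are a little off and sometimes report something else, mostly with a low value. They report only what shows in the picture. A call takes as long as a camera call. They do not tell look-alikes from the thing itself.
- r.boxes_of(camera, target): "uv" ([column, row] in pixels, amid what is visible of it).
- r.mark_of(camera, target): "uv" ([column, row] in pixels: a listed point, or the origin of a listed thing).
The state is a dict: "clock": time; "joints": joint angles; "qvel": joint speeds; "tau": joint torques, N m; "tcp_pos": TCP position; "orientation": TCP orientation; "contact_force": force on the tool from outside, world axes, zero at the start; "moment": the same for the moment, N m; "grip_width": finger opening in m; "gripper_force": force on a finger pad.
Only numpy, scipy, OpenCV 4.12 (cv2) and the standard library are available. Lean on these libraries where they do the work, as an engineer would, in place of code of your own. Each camera call takes 0.05 s, during which the arm holds its last target. There are 200 camera calls.

## Task

Pick up the wand scanner from its charging pad with a light grip (well under 25 N, its shell is thin), point its window squarely at the middle of the bar label on the sloping front of the orange pill organiser from about 6 cm away, and hold it still there for two seconds. Then set it down gently, flat on its pad and along it as it lay, and let go. Do not touch the organiser, and do not shift it or anything else on the turntable.

Things in the scene. Friction and masses are not known exactly. Their poses are not given: they have to be found in the camera images.
- scanner: Wand scanner, 170 mm long, 0.2 kg, lying flat on the pad. Origin: centre of its underside; x along the wand to its window end, z up out of its upper side. White handle x -85 to +27 mm, 30 mm wide (y), 32 mm high: grasp here from above, across y, near x = -10 mm. Blue head x +25 to +85 mm, 44 mm wide, 36 mm high. Thin shell: 8 to 15 N of grip carries it, over 25 N is too much.
- scanner_window (a point): Middle of the dark window (with a red stripe) in the end of the scanner's blue head, at (85, 0, 18) mm in the scanner's frame, with the same axes: the scanner looks out along +x.
- label (a point): Middle of the white label with black bars (84 by 38 mm) on the sloping front face of the organiser, at (31, 0, 24) mm in the organiser's frame. z is the outward normal of the label, 20 degrees above the horizontal; x runs along the label's long side, level; y runs up the slope.
- organiser: Orange weekly pill organiser, loose on the turntable, 0.3 kg: 80 mm deep (x), 130 mm wide (y), 50 mm high, seven small lids on top. Origin: centre of its underside, x towards the sloping front, which leans back 20 degrees from upright (foot at x = +40 mm, top at +24 mm). Its label faces roughly away from the robot, up to 45 degrees to either side.
- pad: Grey charging pad with black rubber top, 230 (x) by 100 (y) by 10 mm high, fixed left or right of the turntable. Origin: centre of its underside; its top is at z = +10 mm. At first the scanner lies along the pad's x axis, near its middle, window towards the pad's -x end (roughly towards the robot).
- lazy_susan: White plastic turntable, 380 mm across, top 30 mm above the shelf (rim bead to 35 mm). Origin: centre of its underside, z up. It turns stiffly if pushed; there is no need to turn it.
- mug: White ceramic mug on the turntable beside the organiser, 76 mm across, 88 mm high, handle on its +y side. Origin: centre of its underside. Leave alone.
- jar: Round glass jar with steel cap on the turntable, 60 mm across, 60 mm high. Origin: centre of its underside. Leave alone.
- clipper: Chrome nail clipper lying on the turntable in front of the label, 75 mm long (x), 12 mm high. Origin: centre of its underside. Leave alone.
- foot_file: Blue foot file lying on the turntable behind the organiser, 190 mm long (x), 14 mm high. Origin: on its underside, near the middle. Leave alone.
- basket: Clear storage basket, fixed on the shelf on the other side of the turntable from the pad, 200 (x) by 100 (y) by 50 mm high. Origin: centre of its underside.
Mind the look-alikes: they are no part of the job. What is meant by the scanner is not purple, and is the smaller of those in its own colour.

How it is judged:
On the way:
1. scanner aimed and still for 1.6 s: window 30 to 100 mm out from the label, line of sight within 18 mm of the label's middle in its width and height and within 20 degrees of square (z of scanner_window in the frame of label between 0.03 and 0.1 m and x of label in the frame of scanner_window above 0.02 m and y of label in the frame of scanner_window between -0.018 and 0.018 m and z of label in the frame of scanner_window between -0.018 and 0.018 m and angle between the x axis of scanner_window and the z axis of label, either way round below 0.35 rad and linear speed of scanner below 0.03 m/s and angular speed of scanner below 0.25 rad/s), for 1.6 s.
At the end, for the whole second after the job is handed in: The scanner lies released, flat and at rest on the charging pad, its middle within 35 mm lengthwise and 27 mm crosswise of the pad's middle, along the pad within 17 degrees (either way round); the organiser is within 15 mm, and the mug, jar, clipper and foot file within 20 mm, of where they began (z of scanner in the frame of pad between 0.006 and 0.014 m and x of scanner in the frame of pad between -0.035 and 0.035 m and y of scanner in the frame of pad between -0.027 and 0.027 m and angle between the x axis of scanner and the x axis of pad, either way round below 0.3 rad and angle between scanner's own z axis and vertical below 0.1 rad and linear speed of scanner below 0.02 m/s and distance of organiser from where it was at the start of the episode below 0.015 m and distance of each of mug, jar, clipper, foot_file from where it was at the start of the episode below 0.02 m); the robot touches nothing.
It fails at once if the scanner is squeezed with more than 25 N by each finger (50 N over both) (contact force between the fingers and scanner above 50 N).
It fails at once if the organiser is touched by the scanner or the robot (over 1 N) (contact force between any of scanner, the fingers, the arm and organiser above 1 N).
It fails at once if the organiser is shifted by more than 15 mm (distance of organiser from where it was at the start of the episode above 0.015 m).
It fails at once if the mug, jar, clipper or foot file is shifted by more than 20 mm (distance of any of mug, jar, clipper, foot_file from where it was at the start of the episode above 0.02 m).
It fails at once if the scanner is dropped or thrown (moving faster than 0.45 m/s, a fall of about 1 cm, with no finger on it) (linear speed of scanner above 0.45 m/s and contact force between the fingers and scanner below 0.05 N).
It also fails if it takes over 61 s, if anything falls off the work surface, if the arm or the gripper's body presses on something with over 40 N, if the wrist force passes 120 N, or if a joint passes its speed limit or range.

## Working session

There is one attempt and no reset: what is moved stays moved. The work goes in short steps, Python scripts to look and compute and a tool call to move; the robot and the scene stay as the last step left them, time stands still between calls to the robot, and variables do not carry over. Pictures are saved under pics/ and viewed, at most 10 in all, crops included, and the job is handed in when it is done.

Besides the shell and the picture viewer there is one more tool, called after "Call:" by a JSON object that holds its "op" and its "data", one argument or row to a line. servo_tool: Moves the arm, as the interface text tells. Scaled input: -1 to 1 covers 250 mm each way for a shift and 90 degrees each way for a turn. Its arguments: {"type":"object","properties":{"commands":{"type":"array"},"claw":{"type":"number"},"squeeze":{"type":"number"}},"required":["commands"]}

```bash
mkdir -p pics; ls; cat > h.py <<'E'
import numpy as np,cv2
from bench import r
from scipy.spatial.transform import Rotation as R
def cloud(name,d):
    m=r.camera_model(name);v,u=np.mgrid[:d.shape[0],:d.shape[1]]
    P=np.stack([(u-m['cx'])/m['fx']*d,(v-m['cy'])/m['fy']*d,d],-1)
    E=np.array(m['extrinsics']);return P@E[:3,:3].T+E[:3,3]
E
python3 - <<'E'
from h import *
for n in ['scene','top']:
    p,d=r.grab_frame(n);np.savez(f'{n}.npz',p=p,d=d);cv2.imwrite(f'pics/{n}.png',p[...,::-1])
    print(n,r.camera_model(n))
    C=cloud(n,d)
    for t in ['scanner','scanner_window','label','organiser','pad','lazy_susan','mug','jar','clipper']:
        for q in r.mark_of(n,t)[:3]:
            u,v=np.round(q['uv']).astype(int); print(t,q['uv'],round(q['confidence'],2),C[v,u].round(3) if 0<=v<400 and 0<=u<640 else '')
print(r.get_obs(),r.tcp_to_tips)
E
```

```text
pics
scene {'fx': 396.684696384831, 'fy': 396.684696384831, 'cx': 324.6664885125046, 'cy': 196.97965206428847, 'extrinsics': array([[ 0.45944905,  0.54173857, -0.70386497,  1.27543477],
       [ 0.88819774, -0.28323286,  0.36177883, -0.35516642],
       [-0.00336814, -0.79139021, -0.61130204,  0.79078142],
       [ 0.        ,  0.        ,  0.        ,  1.        ]])}
scanner [460.7, 177.6] 0.94 [0.49  0.579 0.002]
scanner [420.9, 193.9] 0.6 [0.51  0.389 0.012]
scanner [379.7, 155.2] 0.57 [0.241 0.41  0.007]
scanner_window [458.1, 158.1] 0.75 [0.431 0.609 0.042]
scanner_window [349.5, 151.5] 0.66 [0.205 0.3   0.032]
scanner_window [419.3, 174.4] 0.56 [0.456 0.417 0.049]
label [298.1, 218.7] 0.73 [ 0.478 -0.031  0.049]
organiser [294.7, 216.4] 0.62 [ 0.473 -0.038  0.06 ]
pad [425.2, 199.6] 0.87 [0.541 0.381 0.012]
lazy_susan [298.1, 230.3] 0.76 [ 0.505 -0.044  0.034]
mug [257.2, 246.2] 0.92 [ 0.545 -0.176  0.068]
jar [345.1, 220.4] 0.71 [0.556 0.078 0.062]
clipper [307.7, 252.9] 0.76 [ 0.605 -0.06   0.041]
top {'fx': 476.1303284951125, 'fy': 476.1303284951125, 'cx': 322.49458535611075
[... 1049 characters left out ...]
': 1.0, 'joints': array([ 1.16788933,  0.47699814,  0.02240273,  1.55542123, -0.01147116,
        1.10928994, -0.08309042]), 'qvel': array([ 0.00112527, -0.00082585,  0.00213765,  0.00013254,  0.00019087,
       -0.00102844,  0.00108804]), 'tau': array([ 6.95457202e-04, -5.96326840e+01,  1.60700586e+00, -2.81548905e+01,
        1.26676724e-02,  1.68121464e-03,  3.14530610e-05]), 'tcp_pos': array([ 0.19612358, -0.64588911,  0.25030024]), 'orientation': array([ 3.10751014e+00,  4.61402366e-01, -1.65550286e-05]), 'contact_force': array([ 0.56162008,  0.96175223, -0.59551659]), 'moment': array([-0.01535514, -0.04662057, -0.01990616]), 'gripper_force': 0.0, 'grip_width': 0.0855481131399038} 0.019
```

View pictures.

View pics/scene.png

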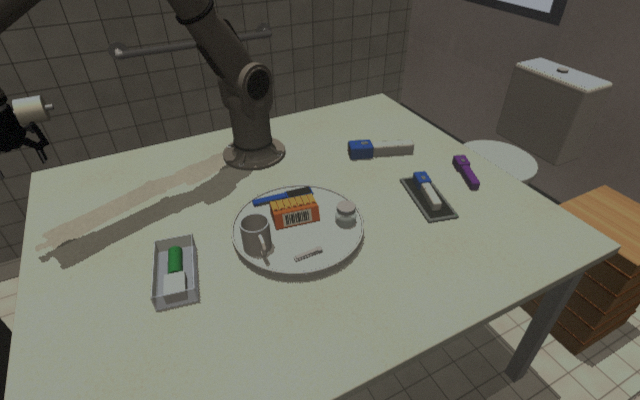

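View pics/top.png

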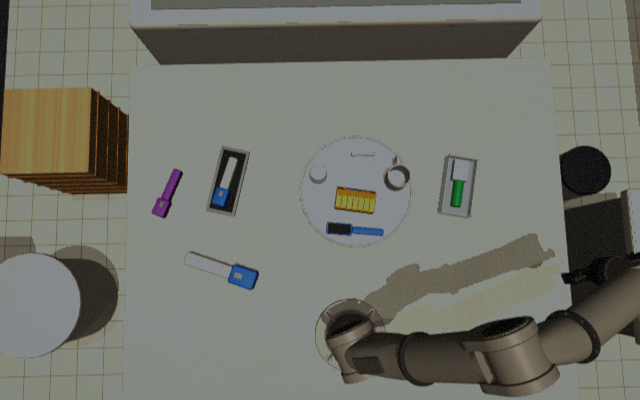

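```bash
python3 - <<'E'
from h import *
def rect(P,nm):
    (c,s,a)=cv2.minAreaRect(P[:,:2].astype(np.float32)*1000);print(nm,len(P),np.round(c,1),np.round(s,1),round(a,1),'z',np.percentile(P[:,2],[2,50,98]).round(4))
for n in ['scene','top']:
    f=np.load(n+'.npz');p,d=f['p'],f['d'];C=cloud(n,d);H=cv2.cvtColor(p,cv2.COLOR_RGB2HSV)
    x,y,z=C[...,0],C[...,1],C[...,2];ok=d>0
    near=ok&(abs(x-.51)<.16)&(abs(y-.40)<.10)
    ta=ok&(abs(x)<.05)&0
    tab=ok&(abs(x-.7)<.05)&(abs(y-.35)<.05);print(n,'table z',np.median(z[tab]))
    sus=ok&(abs(x-.62)<.02)&(abs(y)<.02);print('turntable z',np.median(z[sus]))
    rect(C[near&(z>.006)],'pad+sc')
    sc=near&(z>.025);rect(C[sc],'scanner z>25')
    blue=sc&(H[...,0]>95)&(H[...,0]<130)&(H[...,1]>110);wh=sc&(H[...,1]<70)&(H[...,2]>90)
    rect(C[blue],'head');rect(C[wh],'handle');a=C[wh].mean(0)-C[blue].mean(0);print('axis deg',np.degrees(np.arctan2(-a[1],-a[0])))
    pd=near&(z>.004)&(z<.018);print('pad z',np.median(z[pd]))
    og=ok&(abs(x-.45)<.09)&(abs(y+.03)<.10)&(H[...,0]<30)&(H[...,1]>120)
    rect(C[og],'org');t=og&(z>.072);rect(C[t],'org top')
    for t in ['label','organiser','scanner','clipper']:
        print(t,[(np.round(q['uv'],1),round(q['confidence'],2)) for q in r.mark_of(n,t)[:2]])
    if n=='scene':
        for (u0,u1,v0,v1,k,w) in [(255,335,180,240,8,'a'),(380,480,150,225,7,'b')]:
            cv2.imwrite(f'pics/crop_{w}.png',cv2.resize(p[v0:v1,u0:u1,::-1],None,fx=k,fy=k,interpolation=cv2.INTER_CUBIC))
E
```

```text
scene table z 0.00044970159557738976
turntable z 0.03176575215660976
pad+sc 1495 [503.2 408.6] [301.9 175.2] 2.7 z [0.0069 0.0132 0.0493]
scanner z>25 488 [517.9 400.3] [ 43.9 171.3] 69.8 z [0.0264 0.0434 0.0501]
head 111 [469.2 418.6] [40.3 53.1] 71.3 z [0.0422 0.0474 0.0505]
handle 234 [518.8 404.2] [ 42.8 171.3] 72.9 z [0.0374 0.0435 0.0498]
axis deg 162.50513405466455
pad z 0.011285290719705854
org 851 [446.7 -28.7] [130.4  77. ] 79.8 z [0.0335 0.0769 0.0822]
org top 621 [438.9 -28.3] [128.1  63.9] 81.3 z [0.0732 0.0781 0.0824]
label [(array([298.1, 218.7]), 0.73)]
organiser [(array([294.7, 216.4]), 0.62)]
scanner [(array([460.7, 177.6]), 0.94), (array([420.9, 193.9]), 0.6)]
clipper [(array([307.7, 252.9]), 0.76)]
top table z 0.0014302012677500642
turntable z 0.03083000214090592
pad+sc 2168 [509.7 400. ] [318.7 199.6] 0.0 z [0.0062 0.0126 0.0506]
scanner z>25 558 [522.4 405.5] [ 46.5 171. ] 73.2 z [0.0302 0.0439 0.0538]
head 227 [469.9 421.9] [46.8 60.4] 71.8 z [0.0279 0.0457 0.0548]
handle 287 [534.8 398.6] [ 28.8 137.8] 72.0 z [0.0353 0.0431 0.0512]
axis deg 162.303333864125
pad z 0.008949937851786327
org 495 [415.5 -21.8] [129.7 130.3] 79.9 z [0.0495 0.0757 0.0846]
org top 389 [440. -27.] [128.3  65.1] 79.9 z [0.0723 0.0772 0.0851]
label [(array([358.5, 190.5]), 0.78)]
organiser [(array([353.8, 201.8]), 0.74)]
scanner [(array([170.1, 193.3]), 0.77), (array([226. , 183.5]), 0.69)]
clipper [(array([351.2, 188.2]), 0.69), (array([364.2, 152.7]), 0.45)]
```

View pics/crop_a.png

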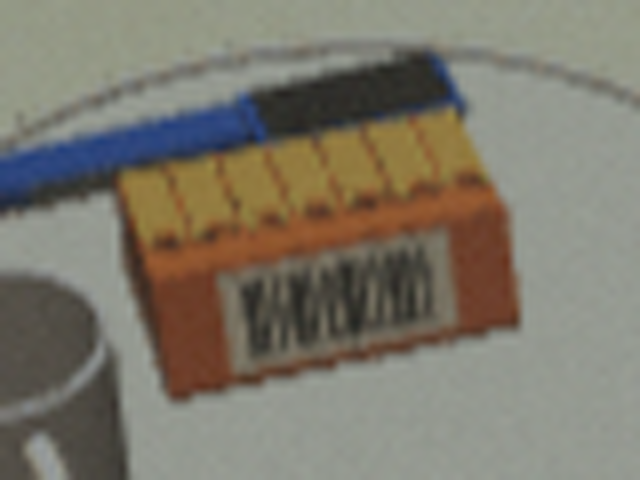

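The crop shows the orange organiser with the label's middle at about scene pixel (297.6, 217.5), which matches the network mark. In the full views, the blue-headed scanner on the pad is at scene (427,190) and top (226,183). The purple wand and the larger blue/white wand are decoys.

```bash
cat >> h.py <<'E'
def pose(p,yaw,pitch=0):  # tool x heading yaw, nose dipping by pitch, z down
    Rz=R.from_euler('z',yaw,degrees=True)*R.from_euler('y',pitch,degrees=True)*R.from_euler('x',180,degrees=True)
    return np.array(p),Rz
def rel(wps):
    o=r.get_obs();p0=o['tcp_pos'];R0=R.from_rotvec(o['orientation']);print('t',round(o['clock'],2),'at',p0.round(4))
    for p,Q in wps:
        print(((R0.inv().apply(p-p0))/.25).round(3),((R0.inv()*Q).as_rotvec()/(np.pi/2)).round(3))
        p0,R0=p,Q   # next call starts there
E
python3 - <<'E'
from h import *
for n in ['scene','top']:
    f=np.load(n+'.npz');p,d=f['p'],f['d'];C=cloud(n,d);H=cv2.cvtColor(p,cv2.COLOR_RGB2HSV)
    x,y,z=C[...,0],C[...,1],C[...,2]
    near=(d>0)&(abs(x-.51)<.16)&(abs(y-.40)<.10)
    k,L,S,_=cv2.connectedComponentsWithStats((near&(z>.0055)).astype(np.uint8));i=1+S[1:,4].argmax();m=L==i
    P=C[m];c,s,a=cv2.minAreaRect(P[:,:2].astype(np.float32)*1000);print(n,'pad',np.round(c,1),np.round(s,1),round(a,1))
    # scanner in axis frame, robust edges
    e=np.radians(162.3);ax=np.array([[np.cos(e),np.sin(e)],[-np.sin(e),np.cos(e)]])
    def ext(lo,hi):
        Q=C[m&(z>lo)&(z<hi)];q=(Q[:,:2]-[.52,.403])@ax.T*1000
        print('  along',np.percentile(q[:,0],[1,99]).round(1),'across handle',np.percentile(q[q[:,0]<15,1],[3,50,97]).round(1),'head',np.percentile(q[q[:,0]>35,1],[3,50,97]).round(1))
    ext(.036,.052)
    # label plane
    if n=='scene':
        l=np.zeros(d.shape,np.uint8);cv2.fillPoly(l,[np.array([[284,215],[310,210],[311,219],[286,225]])],1)
        Q=C[l>0];c=Q.mean(0);nrm=np.linalg.svd(Q-c)[2][2];nrm*=np.sign(nrm[0]);print('label',c.round(4),nrm.round(3),'yaw',np.degrees(np.arctan2(nrm[1],nrm[0])),'el',np.degrees(np.arcsin(nrm[2])))
rel([pose([.40,-.50,.28],16.9+35),pose([.56,-.32,.28],16.9+70),pose([.60,-.10,.28],110),pose([.60,.13,.28],135),pose([.53,.34,.22],162.3),pose([.5295,.40,.12],162.3),pose([.5295,.40,.036],162.3)])
E
```

```text
scene pad [511.6 410.5] [112.9 264.1] 75.8
  along [-80.6  84.3] across handle [-11.9   3.7  15.9] head [-18.9   4.4  21.2]
label [ 0.4814 -0.0336  0.0595] [ 0.657 -0.092 -0.748] yaw -7.978250885181679 el -48.458152868320326
top pad [530.7 404.3] [115.9 244.5] 78.1
  along [-82.   82.5] across handle [-14.3   0.3  14. ] head [-22.   -0.8  19.1]
t 1.4 at [ 0.1961 -0.6459  0.2503]
[ 0.95  -0.322 -0.119] [ 0.     0.    -0.389]
[0.961 0.059 0.   ] [ 0.     0.    -0.389]
[0.887 0.112 0.   ] [ 0.     0.    -0.257]
[0.865 0.315 0.   ] [ 0.     0.    -0.278]
[0.792 0.396 0.24 ] [ 0.     0.    -0.303]
[0.075 0.228 0.4  ] [0. 0. 0.]
[ 0.    -0.     0.336] [0. 0. 0.]
```

Call:
{"op": "servo_tool", "data": {
  "commands": [
    [[0.475, -0.16, -0.12], [0, 0, -0.195]],
    [[0.475, -0.16, -0.12], [0, 0, -0.195]],
    [[0.475, -0.16, -0.12], [0, 0, -0.195]],
    [[0.95, -0.32, -0.12], [0, 0, -0.39]],
    [[0.95, -0.32, -0.12], [0, 0, -0.39]],
    [[0.95, -0.32, -0.12], [0, 0, -0.39]],
    [[0.95, -0.32, -0.12], [0, 0, -0.39]],
    [[0.95, -0.32, -0.12], [0, 0, -0.39]]
  ],
  "claw": 0,
  "squeeze": 12
}}

```text
clock: 2.2
tcp_pos: [0.4002, -0.5003, 0.2803]
orientation: [2.823, 1.378, -0.001]
contact_force: [-1.1, -1.5, 0.2]
grip_width: 0.0855
gripper_force: 0.0
```

Call:
{"op": "servo_tool", "data": {
  "commands": [
    [[0.48, 0.03, 0], [0, 0, -0.195]],
    [[0.48, 0.03, 0], [0, 0, -0.195]],
    [[0.48, 0.03, 0], [0, 0, -0.195]],
    [[0.96, 0.06, 0], [0, 0, -0.39]],
    [[0.96, 0.06, 0], [0, 0, -0.39]],
    [[0.96, 0.06, 0], [0, 0, -0.39]],
    [[0.96, 0.06, 0], [0, 0, -0.39]]
  ]
}}

```text
clock: 2.9
tcp_pos: [0.5614, -0.3181, 0.2802]
orientation: [-2.274, -2.167, -0.002]
contact_force: [-0.7, 0.3, 0.6]
grip_width: 0.0853
gripper_force: 0.0
```

Call:
{"op": "servo_tool", "data": {
  "commands": [
    [[0.89, 0.11, 0], [0, 0, -0.26]],
    [[0.89, 0.11, 0], [0, 0, -0.26]],
    [[0.89, 0.11, 0], [0, 0, -0.26]],
    [[0.89, 0.11, 0], [0, 0, -0.26]],
    [[0.89, 0.11, 0], [0, 0, -0.26]],
    [[0.89, 0.11, 0], [0, 0, -0.26]]
  ]
}}

```text
clock: 3.5
tcp_pos: [0.5986, -0.0973, 0.2806]
orientation: [-1.788, -2.583, -0.001]
contact_force: [-0.2, 0.7, 1.0]
grip_width: 0.0856
gripper_force: 0.0
```

Call:
{"op": "servo_tool", "data": {
  "commands": [
    [[0.865, 0.315, 0], [0, 0, -0.28]],
    [[0.865, 0.315, 0], [0, 0, -0.28]],
    [[0.865, 0.315, 0], [0, 0, -0.28]],
    [[0.865, 0.315, 0], [0, 0, -0.28]],
    [[0.865, 0.315, 0], [0, 0, -0.28]],
    [[0.865, 0.315, 0], [0, 0, -0.28]]
  ]
}}

```text
clock: 4.1
tcp_pos: [0.5963, 0.133, 0.2804]
orientation: [-1.181, -2.911, -0.002]
contact_force: [0.3, -0.1, -0.7]
grip_width: 0.0855
gripper_force: 0.0
```

Call:
{"op": "servo_tool", "data": {
  "commands": [
    [[0.79, 0.395, 0.24], [0, 0, -0.3]],
    [[0.79, 0.395, 0.24], [0, 0, -0.3]],
    [[0.79, 0.395, 0.24], [0, 0, -0.3]],
    [[0.79, 0.395, 0.24], [0, 0, -0.3]],
    [[0.79, 0.395, 0.24], [0, 0, -0.3]],
    [[0.79, 0.395, 0.24], [0, 0, -0.3]],
    [[0.79, 0.395, 0.24], [0, 0, -0.3]]
  ]
}}

```text
clock: 4.8
tcp_pos: [0.5262, 0.336, 0.2196]
orientation: [0.479, 3.104, -0.004]
contact_force: [-0.2, -0.6, -0.9]
grip_width: 0.085
gripper_force: 0.0
```

```bash
python3 - <<'E'
from h import *
rel([pose([.5295,.40,.10],162.3),pose([.5295,.40,.036],162.3)])
print(r.get_obs()['joints'].round(2))
E
```

```text
t 4.8 at [0.5262 0.336  0.2196]
[0.065 0.249 0.478] [-0.002  0.001  0.002]
[ 0.    -0.     0.256] [0. 0. 0.]
[-0.11  0.54 -0.78  1.67  0.42  1.1   0.26]
```

Call:
{"op": "servo_tool", "data": {
  "commands": [
    [[0.065, 0.25, 0.2], [0, 0, 0]],
    [[0.065, 0.25, 0.35], [0, 0, 0]],
    [[0.065, 0.25, 0.48], [0, 0, 0]],
    [[0.065, 0.25, 0.48], [0, 0, 0]],
    [[0.065, 0.25, 0.48], [0, 0, 0]],
    [[0.065, 0.25, 0.48], [0, 0, 0]]
  ]
}}

```text
clock: 5.4
tcp_pos: [0.5299, 0.4026, 0.103]
orientation: [0.477, 3.102, 0.003]
contact_force: [0.6, -0.1, 0.3]
grip_width: 0.0856
gripper_force: 0.0
```

```bash
python3 - <<'E'
from h import *
rel([pose([.5295,.40,.036],162.3)])
p,d=r.grab_frame('scene');cv2.imwrite('pics/s2.png',cv2.resize(p[100:250,340:500,::-1],None,fx=4,fy=4,interpolation=cv2.INTER_CUBIC))
E
```

```text
t 5.4 at [0.5299 0.4026 0.103 ]
[-0.001 -0.011  0.268] [0.002 0.002 0.002]
```

View pics/s2.png

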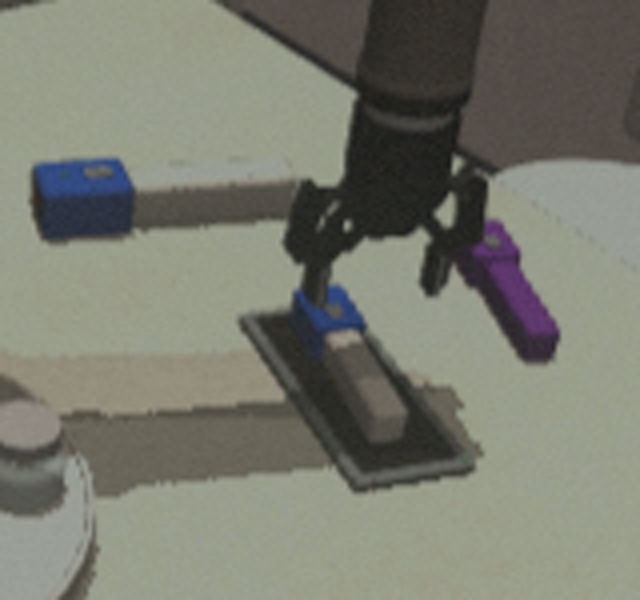

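The crop shows the open gripper straddling the handle, with scanner and pad as measured (head at crop (330,315), handle end at (385,425)). I'm descending now.

Call:
{"op": "servo_tool", "data": {
  "commands": [
    [[0, 0, 0.06], [0, 0, 0]],
    [[0, 0, 0.12], [0, 0, 0]],
    [[0, 0, 0.18], [0, 0, 0]],
    [[0, 0, 0.22], [0, 0, 0]],
    [[0, 0, 0.24], [0, 0, 0]],
    [[0, 0, 0.255], [0, 0, 0]],
    [[0, 0, 0.255], [0, 0, 0]],
    [[0, 0, 0.255], [0, 0, 0]],
    [[0, 0, 0.255], [0, 0, 0]]
  ]
}}

```text
clock: 6.35
tcp_pos: [0.5276, 0.4039, 0.0371]
orientation: [0.473, 3.105, 0.001]
contact_force: [-0.3, 0.3, -0.3]
grip_width: 0.0854
gripper_force: 0.0
```

Call:
{"op": "servo_tool", "data": {
  "commands": [
    [[0, 0, 0], [0, 0, 0]],
    [[0, 0, 0], [0, 0, 0]],
    [[0, 0, 0], [0, 0, 0]],
    [[0, 0, 0], [0, 0, 0]],
    [[0, 0, 0], [0, 0, 0]],
    [[0, 0, 0], [0, 0, 0]]
  ],
  "claw": 0.54,
  "squeeze": 12
}}

```text
clock: 6.95
tcp_pos: [0.5273, 0.4036, 0.0365]
orientation: [-0.473, -3.106, 0.0]
contact_force: [0.3, -0.3, -0.5]
grip_width: 0.039
gripper_force: 0.0
```

Call:
{"op": "servo_tool", "data": {
  "commands": [
    [[0, 0, 0], [0, 0, 0]],
    [[0, 0, 0], [0, 0, 0]],
    [[0, 0, 0], [0, 0, 0]],
    [[0, 0, 0], [0, 0, 0]],
    [[0, 0, 0], [0, 0, 0]]
  ],
  "claw": 0.65
}}

```text
clock: 7.45
tcp_pos: [0.5274, 0.4033, 0.0366]
orientation: [0.473, 3.106, -0.001]
contact_force: [-0.8, -1.3, 1.2]
grip_width: 0.0298
gripper_force: 6.1
```

Call:
{"op": "servo_tool", "data": {
  "commands": [
    [[0, 0, 0], [0, 0, 0]],
    [[0, 0, 0], [0, 0, 0]],
    [[0, 0, 0], [0, 0, 0]],
    [[0, 0, 0], [0, 0, 0]]
  ],
  "claw": 0.67
}}

```text
clock: 7.85
tcp_pos: [0.5274, 0.4035, 0.0366]
orientation: [0.473, 3.106, -0.0]
contact_force: [-1.1, -1.8, 2.4]
grip_width: 0.0299
gripper_force: 20.6
```

Call:
{"op": "servo_tool", "data": {
  "commands": [
    [[0, 0, 0], [0, 0, 0]],
    [[0, 0, 0], [0, 0, 0]],
    [[0, 0, 0], [0, 0, 0]],
    [[0, 0, 0], [0, 0, 0]]
  ],
  "claw": 0.658
}}

```text
clock: 8.25
tcp_pos: [0.5274, 0.4035, 0.0366]
orientation: [0.473, 3.106, -0.0]
contact_force: [-1.5, -2.5, 3.2]
grip_width: 0.0297
gripper_force: 20.7
```

Call:
{"op": "servo_tool", "data": {
  "commands": [
    [[0, 0, 0], [0, 0, 0]],
    [[0, 0, 0], [0, 0, 0]],
    [[0, 0, 0], [0, 0, 0]],
    [[0, 0, 0], [0, 0, 0]]
  ],
  "claw": 0.652
}}

```text
clock: 8.65
tcp_pos: [0.5274, 0.4035, 0.0366]
orientation: [0.473, 3.106, -0.0]
contact_force: [-1.6, -2.5, 3.9]
grip_width: 0.0297
gripper_force: 15.4
```

Call:
{"op": "servo_tool", "data": {
  "commands": [
    [[0, 0, 0], [0, 0, 0]],
    [[0, 0, 0], [0, 0, 0]],
    [[0, 0, -0.03], [0, 0, 0]],
    [[0, 0, -0.06], [0, 0, 0]],
    [[0, 0, -0.1], [0, 0, 0]],
    [[0, 0, -0.16], [0, 0, 0]],
    [[0, 0, -0.24], [0, 0, 0]],
    [[0, 0, -0.36], [0, 0, 0]],
    [[0, 0, -0.48], [0, 0, 0]],
    [[0, 0, -0.58], [0, 0, 0]],
    [[0, 0, -0.64], [0, 0, 0]],
    [[0, 0, -0.64], [0, 0, 0]],
    [[0, 0, -0.64], [0, 0, 0]]
  ],
  "claw": 0.651
}}

```text
clock: 9.95
tcp_pos: [0.5272, 0.4032, 0.1963]
orientation: [0.473, 3.106, -0.001]
contact_force: [-0.7, -0.5, -2.3]
grip_width: 0.0296
gripper_force: 11.7
```

```bash
python3 - <<'E'
from h import *
# label frame: origin, yaw -9.5
yaw=np.radians(-9.5);L=np.array([.4785,-.034,.0545]);el=np.radians(18)
n=np.array([np.cos(yaw)*np.cos(el),np.sin(yaw)*np.cos(el),np.sin(el)])
_,Q=pose([0,0,0],170.5,18)
print('tool x',Q.apply([1,0,0]),'-n',-n)
# window = TCP + 95*x + 8*z(tool)
tcp=L+.065*n-Q.apply([.095,0,.0083]); print('aim tcp',tcp, 'window',L+.065*n)
T=tcp
away=tcp+.10*n
rel([pose([.60,.22,.22],165),pose([.70,.03,.22],168),pose([.73,-.075,.20],170.5,18),pose(tcp,170.5,18)])
print(r.get_obs()['joints'].round(2))
p,d=r.grab_frame('scene');cv2.imwrite('pics/s3.png',cv2.resize(p[60:260,340:540,::-1],None,fx=3,fy=3,interpolation=cv2.INTER_CUBIC))
E
```

```text
tool x [-0.93801335  0.1569696  -0.30901699] -n [-0.93801335  0.1569696  -0.30901699]
aim tcp [ 0.62605247 -0.05869182  0.11183649] window [ 0.53947087 -0.04420302  0.0745861 ]
t 9.95 at [0.5272 0.4032 0.1963]
[-0.496 -0.613 -0.095] [-0.     0.    -0.026]
[-0.583 -0.631 -0.   ] [-0.     0.    -0.033]
[-0.205 -0.386  0.08 ] [-0.004 -0.2   -0.028]
[ 0.509 -0.004  0.205] [0. 0. 0.]
[-0.23  0.62 -0.75  1.6   0.46  1.11  0.16]
```

View pics/s3.png

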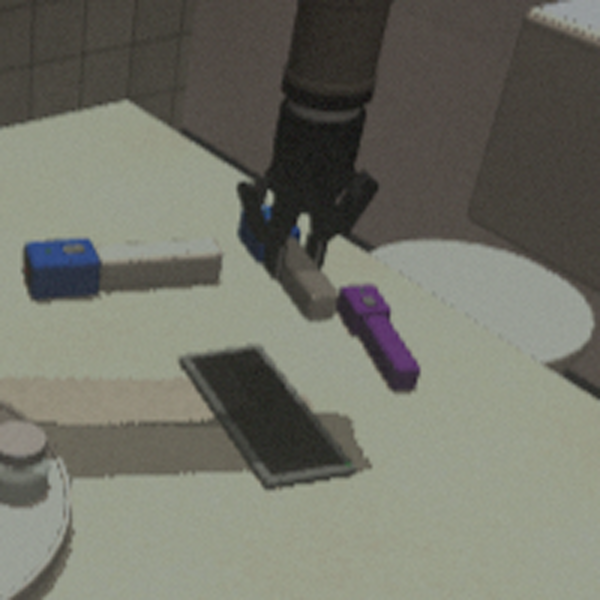

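The scanner is held level at 11.7 N, and the pad is empty at crop (265,415). I'm carrying it around, outside the objects on the turntable.

Call:
{"op": "servo_tool", "data": {
  "commands": [
    [[-0.05, -0.06, -0.01], [0, 0, 0]],
    [[-0.12, -0.15, -0.03], [0, 0, -0.005]],
    [[-0.2, -0.25, -0.05], [0, 0, -0.01]],
    [[-0.28, -0.35, -0.07], [0, 0, -0.015]],
    [[-0.36, -0.45, -0.09], [0, 0, -0.02]],
    [[-0.44, -0.55, -0.095], [0, 0, -0.025]],
    [[-0.5, -0.613, -0.095], [0, 0, -0.026]],
    [[-0.6, -0.72, -0.095], [0, 0, -0.035]],
    [[-0.7, -0.82, -0.095], [0, 0, -0.04]],
    [[-0.8, -0.92, -0.095], [0, 0, -0.045]],
    [[-0.85, -0.97, -0.095], [0, 0, -0.05]],
    [[-0.85, -0.97, -0.095], [0, 0, -0.05]]
  ]
}}

```text
clock: 11.2
tcp_pos: [0.6589, 0.1039, 0.2178]
orientation: [-0.36, -3.118, 0.004]
contact_force: [0.5, -1.0, -2.1]
grip_width: 0.0296
gripper_force: 11.7
```

```bash
python3 - <<'E'
from h import *
rel([pose([.73,-.075,.20],170.5,18)])
E
```

```text
t 11.2 at [0.6589 0.1039 0.2178]
[-0.44  -0.632  0.072] [-0.008 -0.201 -0.04 ]
```

Call:
{"op": "servo_tool", "data": {
  "commands": [
    [[-0.06, -0.09, 0], [0, -0.03, -0.005]],
    [[-0.13, -0.19, 0.01], [0, -0.06, -0.01]],
    [[-0.2, -0.29, 0.03], [0, -0.09, -0.02]],
    [[-0.27, -0.39, 0.04], [0, -0.12, -0.025]],
    [[-0.34, -0.49, 0.05], [-0.005, -0.15, -0.03]],
    [[-0.4, -0.58, 0.06], [-0.005, -0.18, -0.035]],
    [[-0.44, -0.632, 0.072], [-0.008, -0.2, -0.04]],
    [[-0.44, -0.632, 0.072], [-0.008, -0.2, -0.04]],
    [[-0.44, -0.632, 0.072], [-0.008, -0.2, -0.04]]
  ]
}}

```text
clock: 12.1
tcp_pos: [0.7294, -0.0677, 0.2013]
orientation: [0.225, 2.822, -0.03]
contact_force: [0.0, 0.1, -0.8]
grip_width: 0.03
gripper_force: 11.7
```

```bash
python3 - <<'E'
from h import *
rel([pose([.6261,-.0587,.1118],170.5,18)])
p,d=r.grab_frame('scene');cv2.imwrite('pics/s4.png',cv2.resize(p[80:280,180:440,::-1],None,fx=3,fy=3,interpolation=cv2.INTER_CUBIC))
# pad pose, now bare
for n in ['scene','top']:
    p,d=r.grab_frame(n);C=cloud(n,d);x,y,z=C[...,0],C[...,1],C[...,2]
    dark=(p.max(-1)<45)&(abs(x-.52)<.13)&(abs(y-.40)<.07)
    k,L,S,_=cv2.connectedComponentsWithStats(dark.astype(np.uint8));m=L==1+S[1:,4].argmax();P=C[m]
    print(n,'rubber',[np.round(v,1) for v in cv2.minAreaRect(P[:,:2].astype(np.float32)*1000)],np.median(P[:,2]),P.mean(0).round(4))
E
```

```text
t 12.1 at [ 0.7294 -0.0677  0.2013]
[ 0.504 -0.031  0.214] [ 0.004 -0.002  0.004]Traceback (most recent call last):
  File "<stdin>", line 8, in <module>
ValueError: attempt to get argmax of an empty sequence
```

View pics/s4.png

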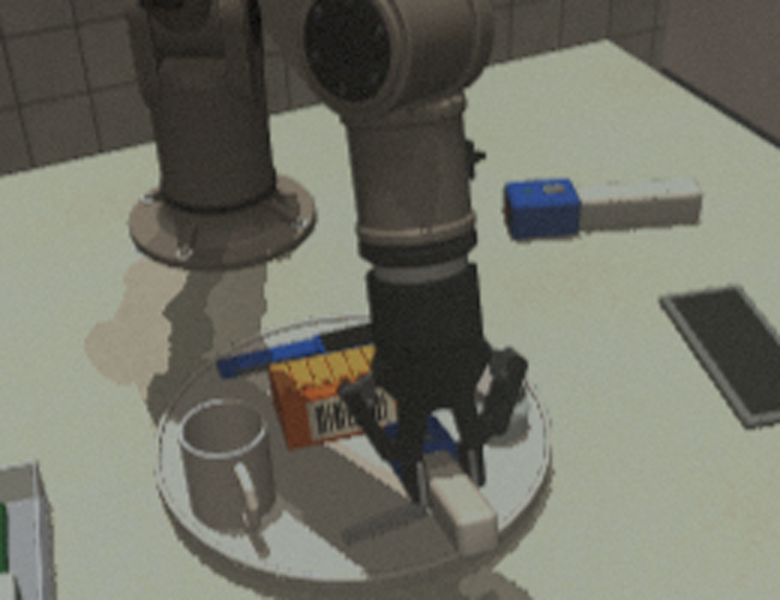

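The scanner is held and pointing at the label (label at crop (355,415)). The organiser and mug haven't moved. I'm approaching slowly.

Call:
{"op": "servo_tool", "data": {
  "commands": [
    [[0.05, 0, 0.02], [0, 0, 0]],
    [[0.1, -0.01, 0.04], [0, 0, 0]],
    [[0.15, -0.01, 0.06], [0, 0, 0]],
    [[0.2, -0.01, 0.085], [0, 0, 0]],
    [[0.25, -0.02, 0.11], [0, 0, 0]],
    [[0.3, -0.02, 0.13], [0, 0, 0]],
    [[0.35, -0.02, 0.15], [0, 0, 0]],
    [[0.4, -0.03, 0.17], [0, 0, 0]],
    [[0.44, -0.03, 0.19], [0, 0, 0]],
    [[0.47, -0.03, 0.2], [0, 0, 0]],
    [[0.5, -0.03, 0.21], [0, 0, 0]],
    [[0.5, -0.03, 0.21], [0, 0, 0]],
    [[0.5, -0.03, 0.21], [0, 0, 0]],
    [[0.5, -0.03, 0.21], [0, 0, 0]]
  ]
}}

```text
clock: 13.6
tcp_pos: [0.6285, -0.0604, 0.1142]
orientation: [0.226, 2.818, -0.032]
contact_force: [0.5, 1.0, -1.3]
grip_width: 0.0298
gripper_force: 11.7
```

```bash
python3 - <<'E'
from h import *
rel([pose([.6261,-.0587,.1118],170.5,18)])
o=r.get_obs();Q=R.from_rotvec(o['orientation']);print('tool x',Q.apply([1,0,0]).round(3),'grip',o['gripper_force'])
for n in ['top','scene']:
    p,d=r.grab_frame(n);C=cloud(n,d);H=cv2.cvtColor(p,cv2.COLOR_RGB2HSV)
    if n=='top':cv2.imwrite('pics/s5.png',cv2.resize(p[110:260,260:460,::-1],None,fx=4,fy=4,interpolation=cv2.INTER_CUBIC))
    if n=='scene':cv2.imwrite('pics/s6.png',cv2.resize(p[160:280,210:380,::-1],None,fx=4,fy=4,interpolation=cv2.INTER_CUBIC))
    x,y,z=C[...,0],C[...,1],C[...,2]
    b=(d>0)&(H[...,0]>100)&(H[...,0]<130)&(H[...,1]>110)&(x>.5)&(x<.65)&(y>-.15)&(y<.05)&(z>.06)
    P=C[b];print(n,'head',len(P),P.mean(0).round(4) if len(P) else '')
    if len(P)>10:
        q=Q.inv().apply(P-o['tcp_pos'])*1000;print('  in tool axes pct 3/50/97',np.percentile(q,[3,50,97],axis=0).round(1).tolist())
    dark=(H[...,2]<70)&(abs(x-.52)<.13)&(abs(y-.40)<.07)
    P=C[dark]
    if len(P)>50: print(n,'rubber',len(P),[np.round(v,1) for v in cv2.minAreaRect(P[:,:2].astype(np.float32)*1000)],P.mean(0).round(4))
E
```

```text
t 13.6 at [ 0.6285 -0.0604  0.1142]
[0.013 0.005 0.006] [0.003 0.001 0.003]
tool x [-0.938  0.152 -0.31 ] grip 11.716263592243195
top head 57 [ 0.5533 -0.0383  0.0984]
  in tool axes pct 3/50/97 [[64.2, -7.7, -14.7], [80.4, 10.9, -8.9], [89.0, 21.7, -3.5]]
top rubber 1385 [array([527.6, 402.7]), array([ 81.5, 208.5]), np.float64(76.4)] [0.5265 0.4026 0.0113]
scene head 21 [ 0.5879 -0.047   0.11  ]
  in tool axes pct 3/50/97 [[32.9, -10.7, -12.1], [35.0, 8.6, -8.8], [75.9, 17.3, -5.8]]
scene rubber 992 [array([530.4, 395. ]), array([ 96.6, 219. ]), np.float64(78.5)] [0.5337 0.3992 0.0121]
```

View pics/s6.png

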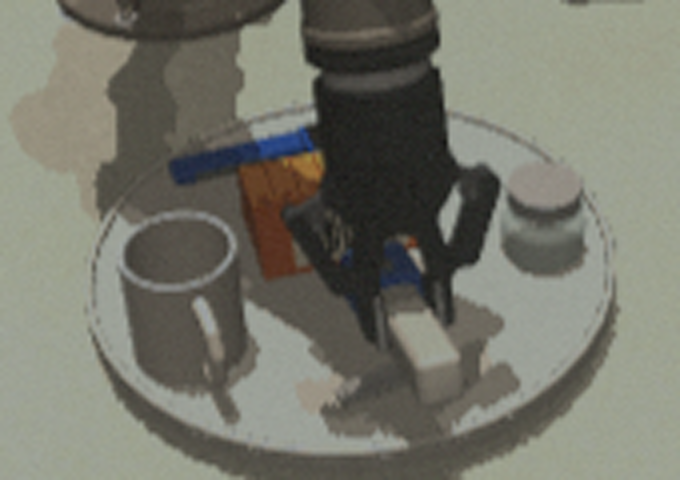

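View pics/s5.png

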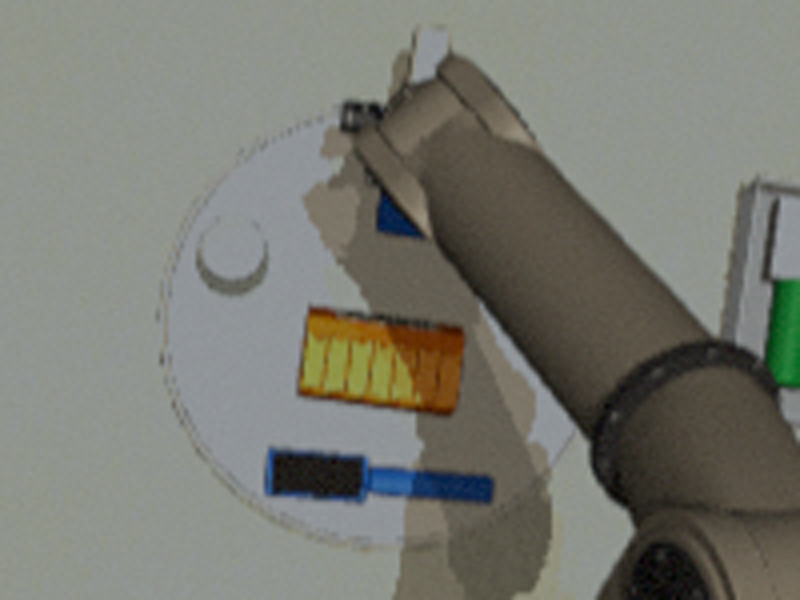

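The scene crop shows the scanner held between mug and jar, head aimed at the label and clear of everything. The top crop shows the head at (400,215), about 6–7 cm from the label edge near (385,318) and square to it. The sight line misses the label's middle by about 2 mm, so I'm holding here.

Call:
{"op": "servo_tool", "data": {
  "commands": [
    [[0, 0, 0], [0, 0, 0]],
    [[0, 0, 0], [0, 0, 0]],
    [[0, 0, 0], [0, 0, 0]],
    [[0, 0, 0], [0, 0, 0]],
    [[0, 0, 0], [0, 0, 0]],
    [[0, 0, 0], [0, 0, 0]],
    [[0, 0, 0], [0, 0, 0]],
    [[0, 0, 0], [0, 0, 0]],
    [[0, 0, 0], [0, 0, 0]],
    [[0, 0, 0], [0, 0, 0]],
    [[0, 0, 0], [0, 0, 0]],
    [[0, 0, 0], [0, 0, 0]],
    [[0, 0, 0], [0, 0, 0]],
    [[0, 0, 0], [0, 0, 0]],
    [[0, 0, 0], [0, 0, 0]],
    [[0, 0, 0], [0, 0, 0]],
    [[0, 0, 0], [0, 0, 0]],
    [[0, 0, 0], [0, 0, 0]],
    [[0, 0, 0], [0, 0, 0]],
    [[0, 0, 0], [0, 0, 0]]
  ]
}}

```text
clock: 15.7
tcp_pos: [0.6278, -0.0604, 0.1138]
orientation: [0.226, 2.819, -0.032]
contact_force: [0.0, -0.1, -2.0]
grip_width: 0.0299
gripper_force: 11.7
```

Call:
{"op": "servo_tool", "data": {
  "commands": [
    [[0, 0, 0], [0, 0, 0]],
    [[0, 0, 0], [0, 0, 0]],
    [[0, 0, 0], [0, 0, 0]],
    [[0, 0, 0], [0, 0, 0]],
    [[0, 0, 0], [0, 0, 0]],
    [[0, 0, 0], [0, 0, 0]],
    [[0, 0, 0], [0, 0, 0]],
    [[0, 0, 0], [0, 0, 0]],
    [[0, 0, 0], [0, 0, 0]],
    [[0, 0, 0], [0, 0, 0]]
  ]
}}

```text
clock: 16.7
tcp_pos: [0.6278, -0.0605, 0.1137]
orientation: [0.226, 2.819, -0.032]
contact_force: [-0.3, 0.8, -2.5]
grip_width: 0.0297
gripper_force: 11.7
```

Call:
{"op": "servo_tool", "data": {
  "commands": [
    [[-0.04, 0, -0.02], [0, 0, 0]],
    [[-0.1, 0, -0.05], [0, 0, 0]],
    [[-0.18, 0, -0.08], [0, 0, 0]],
    [[-0.27, 0, -0.12], [0, 0, 0]],
    [[-0.36, 0, -0.16], [0, 0, 0]],
    [[-0.44, 0, -0.2], [0, 0, 0]],
    [[-0.5, 0, -0.22], [0, 0, 0]],
    [[-0.5, 0, -0.22], [0, 0, 0]],
    [[-0.5, 0, -0.22], [0, 0, 0]]
  ]
}}

```text
clock: 17.6
tcp_pos: [0.728, -0.0769, 0.2045]
orientation: [0.227, 2.819, -0.032]
contact_force: [0.4, -0.0, -1.9]
grip_width: 0.0298
gripper_force: 11.7
```

```bash
python3 - <<'E'
from h import *
rel([pose([.66,.10,.218],165,0),pose([.5285,.401,.18],163.5),pose([.5285,.401,.06],163.5),pose([.5285,.401,.0372],163.5)])
E
```

```text
t 17.6 at [ 0.728  -0.0769  0.2045]
[ 0.347  0.655 -0.167] [0.012 0.199 0.064]
[0.82  1.027 0.152] [ 0.    -0.     0.017]
[ 0.   -0.    0.48] [0. 0. 0.]
[ 0.    -0.     0.091] [0. 0. 0.]
```

Call:
{"op": "servo_tool", "data": {
  "commands": [
    [[0.03, 0.06, -0.01], [0, 0.02, 0.005]],
    [[0.08, 0.15, -0.04], [0, 0.05, 0.015]],
    [[0.13, 0.25, -0.06], [0, 0.08, 0.025]],
    [[0.18, 0.35, -0.09], [0.005, 0.11, 0.035]],
    [[0.235, 0.45, -0.11], [0.005, 0.14, 0.045]],
    [[0.29, 0.55, -0.14], [0.01, 0.17, 0.055]],
    [[0.347, 0.655, -0.167], [0.012, 0.2, 0.064]],
    [[0.347, 0.655, -0.167], [0.012, 0.2, 0.064]],
    [[0.347, 0.655, -0.167], [0.012, 0.2, 0.064]]
  ]
}}

```text
clock: 18.5
tcp_pos: [0.6593, 0.1007, 0.2173]
orientation: [-0.406, -3.114, 0.001]
contact_force: [0.0, -1.5, -1.9]
grip_width: 0.0298
gripper_force: 11.7
```

```bash
python3 - <<'E'
from h import *
rel([pose([.60,.24,.21],164),pose([.532,.400,.18],164)])
E
```

```text
t 18.5 at [0.6593 0.1007 0.2173]
[0.372 0.478 0.029] [-0.001 -0.001  0.013]
[0.438 0.54  0.12 ] [0. 0. 0.]
```

Call:
{"op": "servo_tool", "data": {
  "commands": [
    [[0.04, 0.05, 0], [0, 0, 0]],
    [[0.12, 0.15, 0.01], [0, 0, 0.003]],
    [[0.2, 0.25, 0.02], [0, 0, 0.006]],
    [[0.28, 0.35, 0.025], [0, 0, 0.009]],
    [[0.37, 0.46, 0.03], [0, 0, 0.012]],
    [[0.45, 0.56, 0.05], [0, 0, 0.012]],
    [[0.53, 0.66, 0.07], [0, 0, 0.012]],
    [[0.61, 0.76, 0.09], [0, 0, 0.012]],
    [[0.69, 0.86, 0.11], [0, 0, 0.012]],
    [[0.76, 0.94, 0.13], [0, 0, 0.012]],
    [[0.81, 0.99, 0.15], [0, 0, 0.012]],
    [[0.81, 0.99, 0.15], [0, 0, 0.012]],
    [[0.81, 0.99, 0.15], [0, 0, 0.012]]
  ]
}}

```text
clock: 19.8
tcp_pos: [0.5285, 0.3907, 0.1802]
orientation: [0.439, 3.111, -0.002]
contact_force: [0.1, 0.3, -0.6]
grip_width: 0.0298
gripper_force: 11.7
```

```bash
python3 - <<'E'
from h import *
rel([pose([.532,.400,.06],164),pose([.532,.400,.0375],164)])
E
```

```text
t 19.8 at [0.5285 0.3907 0.1802]
[-0.003  0.04   0.481] [-0.001  0.    -0.001]
[ 0.   -0.    0.09] [0. 0. 0.]
```

Call:
{"op": "servo_tool", "data": {
  "commands": [
    [[0, 0.01, 0.05], [0, 0, 0]],
    [[0, 0.02, 0.13], [0, 0, 0]],
    [[0, 0.03, 0.22], [0, 0, 0]],
    [[0, 0.04, 0.31], [0, 0, 0]],
    [[0, 0.04, 0.39], [0, 0, 0]],
    [[0, 0.04, 0.45], [0, 0, 0]],
    [[0, 0.04, 0.48], [0, 0, 0]],
    [[0, 0.04, 0.48], [0, 0, 0]],
    [[0, 0.04, 0.48], [0, 0, 0]],
    [[0, 0.04, 0.48], [0, 0, 0]]
  ]
}}

```text
clock: 20.8
tcp_pos: [0.5319, 0.4016, 0.0616]
orientation: [0.439, 3.11, 0.002]
contact_force: [-0.0, -0.8, -1.6]
grip_width: 0.0301
gripper_force: 11.7
```

```bash
python3 - <<'E'
from h import *
rel([pose([.532,.400,.0375],164)])
E
```

```text
t 20.8 at [0.5319 0.4016 0.0616]
[-0.002 -0.006  0.096] [ 0.001  0.001 -0.001]
```

Call:
{"op": "servo_tool", "data": {
  "commands": [
    [[0, 0, 0.02], [0, 0, 0]],
    [[0, 0, 0.04], [0, 0, 0]],
    [[0, 0, 0.055], [0, 0, 0]],
    [[0, 0, 0.07], [0, 0, 0]],
    [[0, 0, 0.08], [0, 0, 0]],
    [[0, 0, 0.088], [0, 0, 0]],
    [[0, 0, 0.094], [0, 0, 0]],
    [[0, 0, 0.094], [0, 0, 0]],
    [[0, 0, 0.094], [0, 0, 0]],
    [[0, 0, 0.094], [0, 0, 0]],
    [[0, 0, 0.094], [0, 0, 0]]
  ]
}}

```text
clock: 21.9
tcp_pos: [0.5313, 0.401, 0.037]
orientation: [-0.439, -3.111, 0.0]
contact_force: [0.7, -0.5, -2.3]
grip_width: 0.0304
gripper_force: 11.7
```

Call:
{"op": "servo_tool", "data": {
  "commands": [
    [[0, 0, 0.002], [0, 0, 0]],
    [[0, 0, 0.004], [0, 0, 0]],
    [[0, 0, 0.004], [0, 0, 0]],
    [[0, 0, 0.004], [0, 0, 0]]
  ]
}}

```text
clock: 22.3
tcp_pos: [0.5314, 0.401, 0.0365]
orientation: [0.439, 3.111, -0.001]
contact_force: [-2.2, -2.1, 5.8]
grip_width: 0.0299
gripper_force: 12.5
```

Call:
{"op": "servo_tool", "data": {
  "commands": [
    [[0, 0, 0], [0, 0, 0]],
    [[0, 0, 0], [0, 0, 0]],
    [[0, 0, 0], [0, 0, 0]],
    [[0, 0, 0], [0, 0, 0]]
  ],
  "claw": 0.62
}}

```text
clock: 22.7
tcp_pos: [0.5313, 0.401, 0.0358]
orientation: [-0.439, -3.11, 0.0]
contact_force: [0.4, -0.2, 0.3]
grip_width: 0.0324
gripper_force: 0.0
```

Call:
{"op": "servo_tool", "data": {
  "commands": [
    [[0, 0, 0], [0, 0, 0]],
    [[0, 0, 0], [0, 0, 0]],
    [[0, 0, 0], [0, 0, 0]],
    [[0, 0, 0], [0, 0, 0]],
    [[0, 0, 0], [0, 0, 0]],
    [[0, 0, 0], [0, 0, 0]],
    [[0, 0, 0], [0, 0, 0]],
    [[0, 0, 0], [0, 0, 0]]
  ],
  "claw": 0.1
}}

```text
clock: 23.5
tcp_pos: [0.5313, 0.4009, 0.0359]
orientation: [-0.439, -3.111, 0.001]
contact_force: [-0.1, 0.1, -0.0]
grip_width: 0.0766
gripper_force: 0.0
```

Call:
{"op": "servo_tool", "data": {
  "commands": [
    [[0, 0, -0.04], [0, 0, 0]],
    [[0, 0, -0.1], [0, 0, 0]],
    [[0, 0, -0.18], [0, 0, 0]],
    [[0, 0, -0.3], [0, 0, 0]],
    [[0, 0, -0.45], [0, 0, 0]],
    [[0, 0, -0.6], [0, 0, 0]],
    [[0, 0, -0.7], [0, 0, 0]],
    [[0, 0, -0.7], [0, 0, 0]],
    [[0, 0, -0.7], [0, 0, 0]]
  ]
}}

```text
clock: 24.4
tcp_pos: [0.5316, 0.4013, 0.213]
orientation: [0.439, 3.109, 0.002]
contact_force: [0.1, 0.5, 0.2]
grip_width: 0.0766
gripper_force: 0.0
```

```bash
python3 - <<'E'
from h import *
p,d=r.grab_frame('scene');cv2.imwrite('pics/s7.png',cv2.resize(p[100:280,200:500,::-1],None,fx=2.6,fy=2.6,interpolation=cv2.INTER_CUBIC))
C=cloud('scene',d);x,y,z=C[...,0],C[...,1],C[...,2];H=cv2.cvtColor(p,cv2.COLOR_RGB2HSV)
m=(d>0)&(abs(x-.52)<.13)&(abs(y-.40)<.07)&(z>.03)&(z<.06)
print([np.round(v,1) for v in cv2.minAreaRect(C[m][:,:2].astype(np.float32)*1000)],np.percentile(z[m],[5,50,95]).round(4))
og=(d>0)&(abs(x-.45)<.09)&(abs(y+.03)<.10)&(H[...,0]<30)&(H[...,1]>120)&(z>.072)
print('org top',[np.round(v,1) for v in cv2.minAreaRect(C[og][:,:2].astype(np.float32)*1000)])
E
```

```text
[array([523.5, 400. ]), array([ 45.2, 171.8]), np.float64(71.9)] [0.0326 0.0439 0.0493]
org top [array([439.2, -28. ]), array([128.2,  64.4]), np.float64(80.7)]
```

View pics/s7.png

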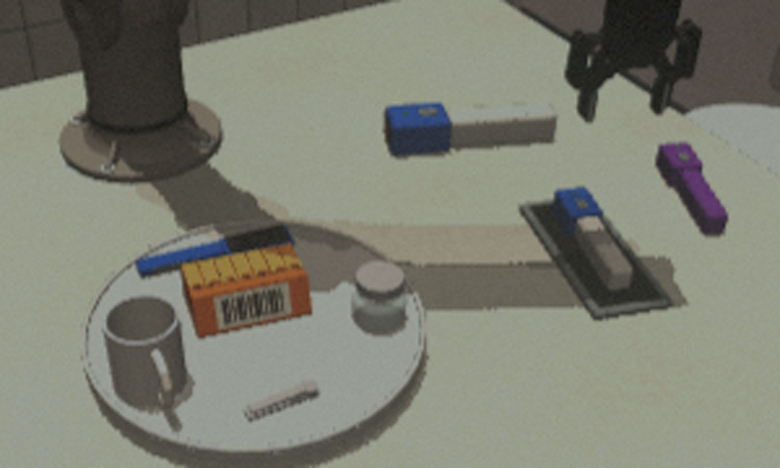

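The picture shows the scanner flat and centred on its pad (about (595,240) in the crop), the gripper clear above it, and the turntable things undisturbed. The organiser still measures within 1 mm of where it began.

```bash
python3 -c "
from bench import r
print(r.hand_in())"
```

```text
the job is handed in; nothing more can be done
None
```

The job is handed in with no verdict returned: I held the scanner still for about 3 s, aimed within about 2 mm of the label's middle from about 67 mm away, then set it down flat on its pad and let go; grip held at about 12 N (brief peak about 21 N), and the organiser was not shifted.

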